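# Load a turned blank into the V-block marking fixture by pushing alone

### The job

Load the marking fixture by pushing only, never lifting the blank. Tip the brass blank that stands in the fixture's loading channel over so that it lies in the V with its head towards the stop, and push it along the V fully home against the stop. Then push the open hold-down arm over so that its rubber pad comes to rest on the blank, and leave everything else on the bench where it is.

Things in the scene. Friction and masses are not known exactly. Their poses are not given: they have to be found in the camera images.
- fixture: V-block fixture fixed to the bench: aluminium base plate 185 x 96 x 10 mm, on it a steel block (x -86 to 48 mm, 46 mm wide, top 37 mm above the bench) with a loading channel, then a V along y = 0. Origin on the bench top; x runs along the V to the stop (away from the robot, turned 3 to 40 degrees to its left), y to the left side with the hold-down, z up.
- blank: brass turned blank to load, 21 mm diameter, 42 mm long, about 0.1 kg, upright in the loading channel (fixture x -60 to -36 mm). Origin: centre of its foot, z along its axis to the wider head. Friction on steel about 0.6. Pushed near its top towards the V it topples past about 27 degrees and comes to lie ahead of where its front foot edge stood.
- blank_middle (a point): centre of the brass blank, on its axis 21 mm from either end
- blank_head (a point): centre of the blank's head end face, 42 mm from its foot
- v_mouth (a point): middle of the channel floor where channel and V meet, fixture frame (-20, 0, 30) mm. The channel (x -80 to -20) has a flat floor 30 mm above the bench, is 25 mm wide, walls 7 mm high. In the 90 degree V (x -20 to 48) a 21 mm round lies with its underside level with that floor, axis 40.5 and top 51 mm above the bench.
- stop_face (a point): centre of the stop button's face (13 mm across, faces back along the V), fixture frame (45, 0, 40.5) mm. The head face of a blank fully home lies against it, its foot face is then at fixture x = 3 mm. The blue bracket behind it (x 48 to 62) is 46 mm wide, 56 mm high.
- hold_down (a joint): angle of the hold-down arm, rad: 0 level with its pad on a 21 mm blank in the V, -0.2 lower limit with no blank under the pad, 2.35 open limit, leaning outwards past upright. It balances near 1.5 and falls slowly (damped) by its own weight to the side it was pushed to.
- hold_down_hinge (a point): hinge axis of the hold-down, fixture frame (36, 36, 62) mm, along the fixture's x, in a blue clevis (x 23 to 49, y 27 to 45 mm, 71 mm high). The arm is a steel bar 13 mm wide, 8 mm thick, 70 mm long with its red end tab, 0.12 kg; closed it points to -y of the fixture.
- hold_down_tab (a point): outer end of the red finger tab (16 mm wide, 11 mm thick), 70 mm from the hinge; open it stands about 112 mm above the bench at fixture y = 85 mm. Push it from its outer side towards -y of the fixture.
- hold_down_pad (a point): middle of the pressing face of the rubber pad (12 mm diameter), 36 mm along the arm from the hinge and 11 mm below the bar's centre line
- tray: blue parts tray 120 x 160 x 28 mm with a bush and a bearing in it, bystander; origin under its centre
- next_blank: another brass blank like the first, standing on the bench, bystander
- next_blank_2: a third such brass blank on the bench, bystander
- bottle: cleaning bottle with green cap, 41 mm across, 139 mm tall, bystander; origin under its centre
- caliper: steel vernier caliper lying on the bench, 69 x 228 x 13 mm, bystander
- hex_key: black hex key lying on the bench, 31 x 83 x 5 mm, bystander
- bush: small flanged steel bush, 34 mm across, 26 mm high, in the tray, bystander
- bearing: ball bearing 35 mm across, 11 mm thick, in the tray, bystander
- tape: roll of tan tape 96 mm across, 25 mm high, flat on the bench near the cable, bystander
There are look-alikes about, which are no part of the job. What is shaped like the blank but orange or purple is not meant.

How it is judged:
By the outcome, as a careful person would: the job done as asked, in the order asked, and still so for the second after the job is handed in, with the robot touching nothing.
It also fails if it takes over 48 s, if anything falls off the work surface, if the arm or the gripper's body presses on something with over 40 N, if the wrist force passes 120 N, or if a joint passes its speed limit or range.

### The arm

A 6-joint arm with a two-finger parallel gripper is mounted at the origin on a cart in front of the work surface, level with it; the furniture and walls round the work are solid. World frame = base frame: x ahead of the robot, y to its left, z up, the work surface at z = 0. Lengths are in m, angles in rad, forces in N, time in s.
With the tool pointing down it reaches from about 0.35 to 0.95 m from the base axis. Payload 17.4 kg.
Tool frame: the origin (TCP) lies between the finger pads; the fingertips stand 14 mm ahead of it and the grasp point (between the pads) lies 5 mm behind it; z points along the fingers, y is the line along which they close (so a half turn about z gives the same grasp; the last joint's range is limited). The gripper opens to 93 mm and grips with 3 to 60 N. Pads are 15 mm wide; open, the fingers measure 128 mm over their backs; the gripper's body (75 mm by 188 mm) begins 65 mm behind the grasp point.
Start: joints at [-0.768, 0.116, 1.442, -0, 1.584, -0.038], TCP at [0.503, -0.45, 0.233] pointing down, gripper open.
Joint ranges: [-2.83, 2.83], [-0.83, 2.19], [0.07, 2.5], [-1.14, 4.28], [0.01, 3], [-2.97, 2.97]. Speed limits (rad/s): [1.89, 1.89, 2.22, 3.14, 3.14, 3.14].

### API

Orientations are given as a 3x3 rotation matrix whose columns are the frame's x, y, z axes.
In Python, from workcell import r, vision, finder gives the robot as it stands.
- The arm moves only by the tool move_arm, never from a script. Its argument "motion" is a list of rows, each an object of numbers: "x", "y", "z": the shift along the tool's x, y, z in cm; "yaw": the turn about the tool's z in rad. A call has 1 to 10 rows; each row shifts and turns the commanded pose from where the row before left it, along the tool's axes as they then stand; what a row does not reach is not made up. A row lasts 1/8 s, in which the tool goes at most 62.5 mm and 10.7 degrees, less where a joint would pass 70% of its speed; a pose out of reach is approached as far as the arm can. A call with a gripper value outside its range is refused whole. "gripper" is the finger opening in cm, from 0 to 9.3, set as the call begins (left out, the last holds). The fingers move at their own pace and stop on an object; "newtons" is the grip in N (left out, the last holds). Time passes only in rows, so rows that do not move let the fingers close. It gives the time, the measured TCP pose, the force, the opening and the grip force at its end, in the units of the state.
- r.sense(): the state, without advancing time (a new reading comes with each control period).
- vision.read_camera(name): name is "side" or "top" or "wrist"; returns (picture, depth): 480x640x3 uint8, red, green, blue; 480x640 float32, m along the optical axis (not along the pixel's ray), 0 where there is no reading.
- vision.camera_model(name): a dict with "K" (3x3 intrinsics, pixels), "k1" (the pictures are not rectified: a ray, as slopes to the right and down, at radius r is drawn at 1 + k1 r^2 times it, then the intrinsics apply), "origin" and "orientation" of the camera in the world. Camera axes: x right, y up, looking along -z (the intrinsics and any distortion apply to the point x, -y, -z); pixel columns grow to the right and rows downward; lengths in m; the calibration is good to about 2 mm. A picture is of the moment at which its call begins: read the wrist's pose just before it. camera_model takes no time and is no camera call; for the wrist camera it gives the pose at the moment of the call.
- r.sign_off(): hands the job in; it is judged then, once.
Trained networks look in the newest picture that a camera, given by its name, has taken for a name from the list of things; names that differ only in an ending like _2 or _b are one class to them, and where a whole thing is asked for, a point or a joint stands for the part that bears it (a point fixed in the world has none). Each returns a list of dicts, best first, with "p" (0 to 1); they miss things now and then, are a little off and sometimes report something else, mostly with a low value. They report only what shows in the picture. A call takes as long as a camera call. They do not tell look-alikes from the thing itself.
- finder.spot_in(camera, query): "box" ([centre column, centre row, width, height] in pixels, round what is visible of it).
- finder.trace(camera, query): "region" (480x640 bool, what is visible of it) and "box" ([centre column, centre row, width, height] in pixels, round what is visible of it).
- finder.spot_point(camera, query): "uv" ([column, row] in pixels: a listed point, or the origin of a listed thing).
The state is a dict: "t": time; "qpos": joint angles; "qd": joint speeds; "tau": joint torques, N m; "tool_pos": TCP position; "orientation": TCP orientation; "wrist_force": force on the tool from outside, world axes, zero at the start; "moment": the same for the moment, N m; "opening": finger opening in m; "grasp_force": force on a finger pad.
Only numpy, scipy, OpenCV 4.12 (cv2) and the standard library are available. Lean on these libraries where they do the work, as an engineer would, in place of code of your own. Each camera call takes 0.05 s, during which the arm holds its last target. There are 200 camera calls.

## Working session

There is one attempt and no reset: what is moved stays moved. The work goes in short steps, Python scripts to look and compute and a tool call to move; the robot and the scene stay as the last step left them, time stands still between calls to the robot, and variables do not carry over. Pictures are saved under pics/ and viewed, at most 10 in all, crops included, and the job is handed in when it is done.

Besides the shell and the picture viewer there is one more tool, called after "Call:" as name(argument=value, ...), one argument or row to a line, values as JSON. move_arm: Moves the arm, as the interface text tells. Its arguments: {"type":"object","properties":{"motion":{"type":"array"},"gripper":{"type":"number"},"newtons":{"type":"number"}},"required":["motion"]}

```bash
mkdir -p pics; cat > h.py <<'E'
import numpy as np, cv2
from workcell import r, vision, finder
def px2w(cam,u,v,d,m=None):
    m=m or vision.camera_model(cam);K=np.array(m["K"]);a=(u-K[0,2])/K[0,0];b=(v-K[1,2])/K[1,1]
    rd=np.hypot(a,b);s=rd
    for _ in range(20): s=rd/(1+m["k1"]*s*s)
    f=s/rd if rd>0 else 1
    return np.array(m["origin"])+np.array(m["orientation"])@np.array([a*f*d,-b*f*d,-d])
def ray_z(cam,u,v,z,m=None):
    m=m or vision.camera_model(cam);o=np.array(m["origin"]);p=px2w(cam,u,v,1.,m)-o
    return o+p*(z-o[2])/p[2]
def w2px(cam,p,m=None):
    m=m or vision.camera_model(cam);K=np.array(m["K"]);c=np.array(m["orientation"]).T@(np.array(p)-m["origin"])
    a,b=c[0]/-c[2],-c[1]/-c[2];f=1+m["k1"]*(a*a+b*b)
    return K[0,0]*a*f+K[0,2],K[1,1]*b*f+K[1,2]
def save(im,n): cv2.imwrite("pics/"+n,cv2.cvtColor(im,cv2.COLOR_RGB2BGR))
E
python3 - <<'E'
from h import *
np.set_printoptions(precision=4,suppress=True)
im,d=vision.read_camera("top");save(im,"top.png");np.save("topd.npy",d)
im2,d2=vision.read_camera("side");save(im2,"side.png")
Z=dict(v_mouth=.03,stop_face=.0405,hold_down_hinge=.062,hold_down_tab=.112,blank_head=.072,fixture=0)
for q in Z:
  for l in finder.spot_point("top",q)[:3]:
    print(q,l["p"],l["uv"],ray_z("top",*l["uv"],Z[q]))
for c in("top","side"):print(c,[(l["p"],l["box"]) for l in finder.spot_in(c,"blank")])
E
```

```text
v_mouth 0.67 [315.3, 253.5] [ 0.4986 -0.2879  0.03  ]
stop_face 0.91 [286.6, 242.7] [ 0.522  -0.2285  0.0405]
hold_down_hinge 0.69 [281.5, 255.5] [ 0.4933 -0.2189  0.062 ]
hold_down_tab 0.66 [269.1, 277.6] [ 0.4458 -0.1976  0.112 ]
blank_head 0.57 [319.1, 260.1] [ 0.4808 -0.2957  0.072 ]
fixture 0.78 [304.6, 254.2] [ 0.5008 -0.2644  0.    ]
top []
side [(0.51, [316.1, 254.0, 10.7, 19.2]), (0.48, [311.4, 320.9, 10.1, 19.5]), (0.47, [367.1, 310.0, 13.5, 22.6])]
```

View pics/top.png

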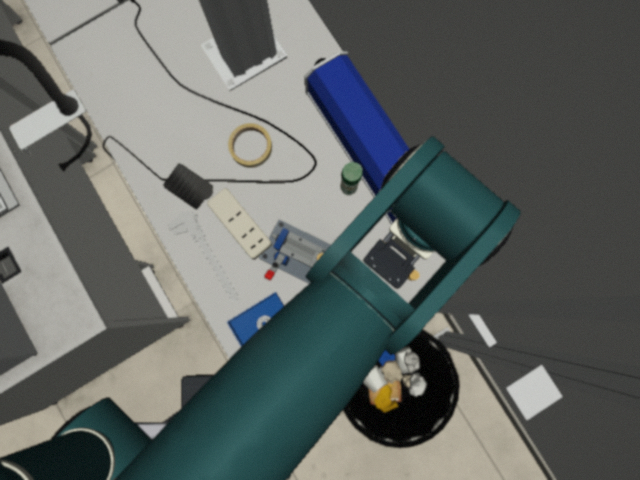

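View pics/side.png

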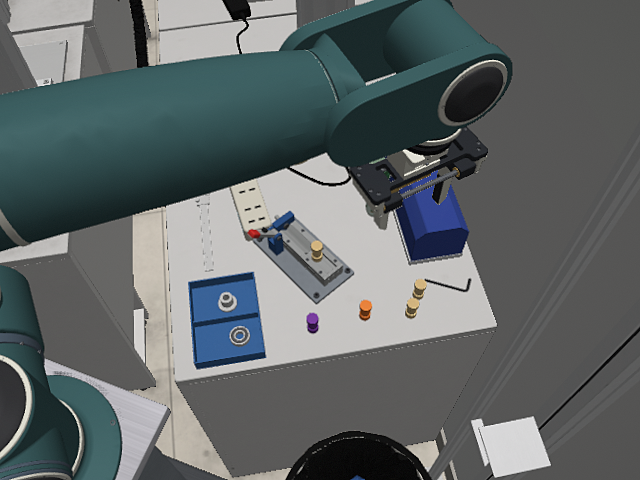

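The top view has the fixture at about (300,250). In the side view the blank stands in its channel at (316,254), with the stop and hold-down at the upper left (275,225). Next blanks are at (415,300), with orange (365,310) and purple (312,322) decoys. The arm hides part of the scene, so I'll use the wrist view for a closer look.

```bash
python3 - <<'E'
from h import *
np.set_printoptions(precision=4,suppress=True)
s=r.sense();print(s["t"],s["tool_pos"],s["orientation"],s["wrist_force"])
m=vision.camera_model("wrist");print(m)
R=np.array(s["orientation"]);print("cam in tool",R.T@(np.array(m["origin"])-s["tool_pos"]),R.T@np.array(m["orientation"]))
print(vision.camera_model("side"))
im,d=vision.read_camera("wrist");save(im,"w0.png")
Z=dict(v_mouth=.03,stop_face=.0405,hold_down_hinge=.062,hold_down_tab=.112,blank_head=.072)
for c in("wrist","side"):
 for q in Z:
  for l in finder.spot_point(c,q)[:3]:
    print(c,q,l["p"],l["uv"],ray_z(c,*l["uv"],Z[q]))
E
```

```text
0.5 [ 0.503  -0.4501  0.2326] [[ 0.6669  0.7452 -0.    ]
 [ 0.7452 -0.6669  0.    ]
 [ 0.     -0.     -1.    ]] [ 0.2828  0.0995 -0.0371]
{'K': array([[422.751 ,   0.    , 318.8756],
       [  0.    , 422.751 , 246.2517],
       [  0.    ,   0.    ,   1.    ]]), 'k1': 0.022970790546614706, 'origin': array([ 0.5512, -0.396 ,  0.385 ]), 'orientation': array([[ 0.7453,  0.6438,  0.1733],
       [-0.6667,  0.7195,  0.1947],
       [ 0.0006, -0.2607,  0.9654]])}
cam in tool [ 0.0725 -0.0002 -0.1524] [[ 0.0002  0.9654  0.2607]
 [ 1.     -0.     -0.0007]
 [-0.0007  0.2607 -0.9654]]
{'K': array([[608.5008,   0.    , 316.8763],
       [  0.    , 608.5008, 236.1492],
       [  0.    ,   0.    ,   1.    ]]), 'k1': -0.07710109292930231, 'origin': array([-0.0647, -0.5147,  0.9808]), 'orientation': array([[ 0.3411,  0.7838, -0.519 ],
       [-0.9399,  0.2768, -0.1997],
       [-0.0128,  0.556 ,  0.8311]])}
wrist v_mouth 0.63 [167.0, 66.4] [ 0.496  -0.2815  0.03  ]
wrist stop_face 0.64 [410.5, 257.4] [ 0.5409 -0.5247  0.0405]
wrist blank_head 0.81 [99.9, 233.2] [ 0.3785 -0.3412  0.072 ]
wrist blank_head 0.77 [217.1, 254.9] [ 0.432 -0.412  0.072]
wrist blank_head 0.58 [158.9, 88.8] [ 0.4878 -0.301   0.072 ]
side v_mouth 0.87 [310.0, 246.0] [ 0.5041 -0.2817  0.03  ]
side stop_face 0.85 [290.7, 230.8] [ 0.5175 -0.2384  0.0405]
side hold_down_hinge 0.92 [272.7, 236.5] [ 0.4816 -0.2184  0.062 ]
side hold_down_tab 0.81 [248.8, 230.2] [ 0.4502 -0.1904  0.112 ]
side blank_head 0.73 [309.9, 316.2] [ 0.3493 -0.3398  0.072 ]
side blank_head 0.7 [314.7, 247.0] [ 0.4798 -0.3006  0.072 ]
side blank_head 0.48 [361.1, 303.2] [ 0.4006 -0.4122  0.072 ]
```

View pics/w0.png

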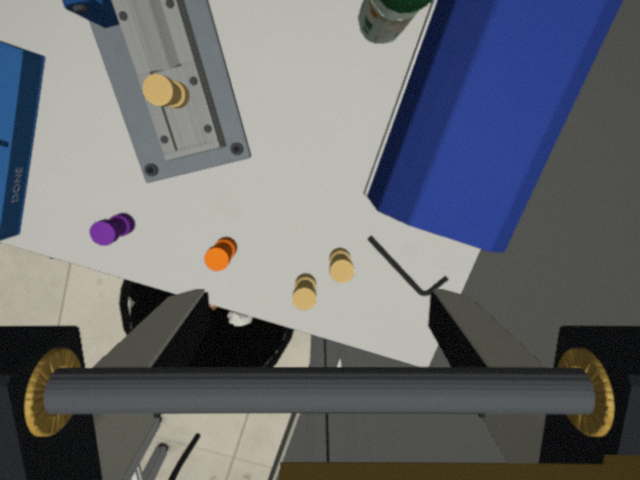

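The wrist view shows the blank in the channel at (165,90), which has the right brass colour and is the only one in the fixture. The next blanks are at (340,265) and (304,292). I'll move behind the fixture, align with it and look again.

Call:
move_arm(
  motion=[
    {"y": -3.5},
    {"y": -3.5},
    {"yaw": -0.125},
    {"yaw": -0.125},
    {"yaw": -0.12},
    {},
  ],
  gripper=0,
)

```text
invalid input
```

```bash
cat > look.py <<'E'
from h import *
import sys
np.set_printoptions(precision=4,suppress=True)
s=r.sense();print(s["t"],s["tool_pos"],np.array(s["orientation"])[:2,0])
m=vision.camera_model("wrist")
im,d=vision.read_camera("wrist");save(im,sys.argv[1])
Z=dict(v_mouth=.03,stop_face=.0405,hold_down_hinge=.062,hold_down_tab=.112,blank_head=.072)
for q in Z:
  for l in finder.spot_point("wrist",q)[:2]:
    u,v=l["uv"];print(q,l["p"],l["uv"],ray_z("wrist",u,v,Z[q],m),px2w("wrist",u,v,d[int(v),int(u)],m))
E
python3 look.py w1.png
```

```text
1.05 [ 0.503  -0.4501  0.2327] [0.6668 0.7452]
v_mouth 0.65 [169.1, 69.1] [ 0.4958 -0.2838  0.03  ] [ 0.4958 -0.2837  0.0295]
hold_down_hinge 0.71 [172.6, 45.4] [ 0.5139 -0.2852  0.062 ] [ 0.511  -0.2765  0.0365]
hold_down_hinge 0.17 [177.1, 96.6] [ 0.4916 -0.3102  0.062 ] [ 0.4902 -0.3082  0.0546]
blank_head 0.83 [160.0, 89.0] [ 0.4883 -0.3016  0.072 ] [ 0.4881 -0.3015  0.0715]
blank_head 0.69 [214.1, 255.7] [ 0.4299 -0.4109  0.072 ] [ 0.4184 -0.4123  0.0425]
```

View pics/w1.png

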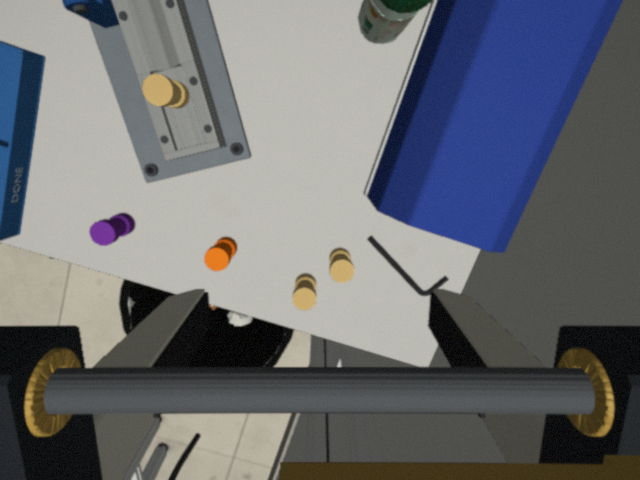

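The move was refused and the view hasn't changed. An empty row may be the cause, so I'll fill in every field.

Call:
move_arm(
  motion=[
    {"x": 0, "y": -3.5, "z": 0, "yaw": 0},
    {"x": 0, "y": -3.5, "z": 0, "yaw": 0},
    {"x": 0, "y": 0, "z": 0, "yaw": -0.125},
    {"x": 0, "y": 0, "z": 0, "yaw": -0.125},
    {"x": 0, "y": 0, "z": 0, "yaw": -0.12},
    {"x": 0, "y": 0, "z": 0, "yaw": 0},
  ],
  gripper=0,
)

```text
t: 2.1
tool_pos: [0.4508, -0.4034, 0.2327]
orientation: [[0.353, 0.936, 0.0], [0.936, -0.353, -0.0], [-0.0, 0.0, -1.0]]
wrist_force: [0.7, -0.1, 0.5]
opening: 0.0375
grasp_force: 0.0
```

```bash
python3 look.py w2.png
```

```text
2.1 [ 0.4508 -0.4034  0.2327] [0.3529 0.9357]
v_mouth 0.98 [318.8, 55.5] [ 0.4966 -0.2827  0.03  ] [ 0.4968 -0.2822  0.0269]
blank_head 0.9 [316.3, 77.9] [ 0.4876 -0.3015  0.072 ] [ 0.4875 -0.3017  0.0735]
blank_head 0.76 [187.6, 189.8] [ 0.3713 -0.3402  0.072 ] [ 0.3615 -0.3407  0.0429]
```

View pics/w2.png

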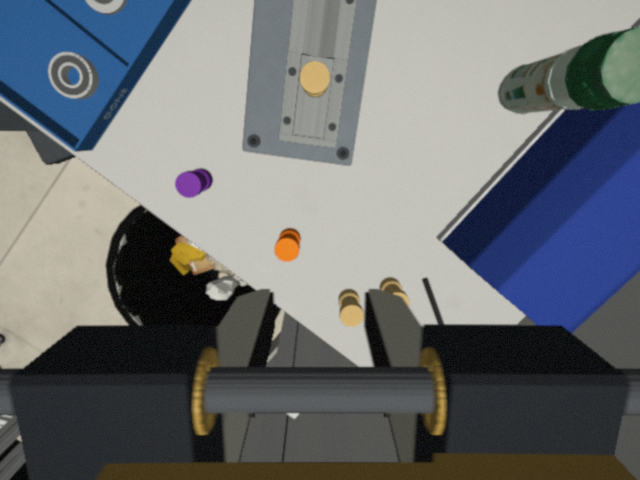

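The blank's head is at (316,78), and the fixture's front edge runs (243,150) to (352,165), so the fixture is about 7° clockwise of the tool x. I'll move forward and turn to match.

Call:
move_arm(
  motion=[
    {"x": 3, "y": 0, "z": 0, "yaw": 0.12},
    {"x": 3, "y": 0, "z": 0, "yaw": 0},
    {"x": 0, "y": 0, "z": 0, "yaw": 0},
  ],
)

```text
t: 2.78
tool_pos: [0.4759, -0.3476, 0.2328]
orientation: [[0.461, 0.888, 0.0], [0.888, -0.461, -0.0], [0.0, 0.0, -1.0]]
wrist_force: [-0.2, 0.1, 0.4]
opening: 0.0005
grasp_force: 0.0
```

```bash
python3 look.py w3.png; python3 - <<'E'
import cv2;im=cv2.imread("pics/w3.png");cv2.imwrite("pics/w3c.png",cv2.resize(im[0:330,130:520],(780,660))[:600])
E
```

```text
2.775 [ 0.4759 -0.3476  0.2328] [0.4607 0.8876]
v_mouth 0.64 [303.8, 140.8] [ 0.4954 -0.2839  0.03  ] [ 0.4954 -0.2839  0.029 ]
stop_face 0.68 [304.7, 46.9] [ 0.5282 -0.2244  0.0405] [ 0.5277 -0.2258  0.0488]
hold_down_hinge 0.88 [248.8, 56.7] [ 0.4891 -0.2156  0.062 ] [ 0.4896 -0.217   0.0689]
hold_down_tab 0.3 [304.2, 165.2] [ 0.4918 -0.2971  0.112 ] [ 0.4893 -0.2991  0.0728]
blank_head 0.89 [301.8, 168.3] [ 0.4866 -0.3003  0.072 ] [ 0.4867 -0.3003  0.0729]
blank_head 0.6 [195.7, 272.8] [ 0.3755 -0.3332  0.072 ] [ 0.3631 -0.3379  0.0429]
```

View pics/w3c.png

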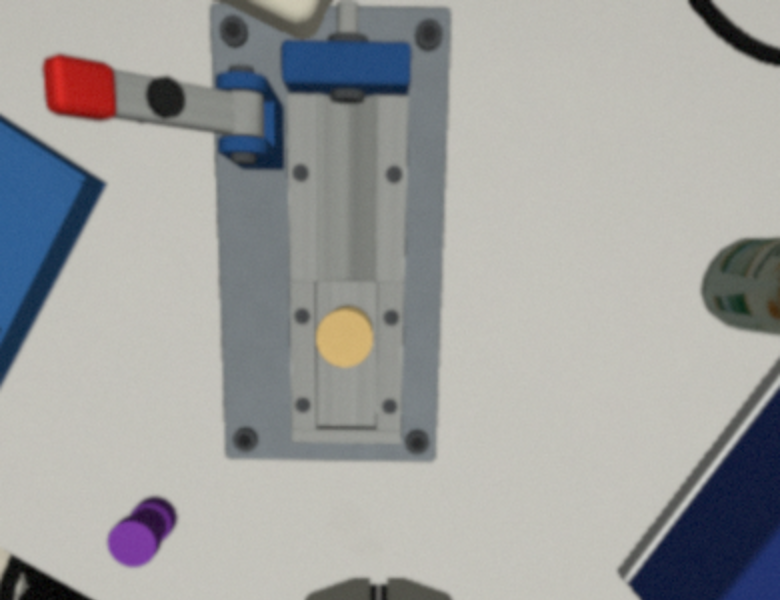

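In the crop the fixture is nearly aligned with the tool. The blank's head is at (345,337), the stop at (347,95), and the red tab at (80,87), on the open side.

```bash
python3 - <<'E'
from h import *
np.set_printoptions(precision=4,suppress=True)
s=r.sense();R=np.array(s["orientation"]);p=np.array(s["tool_pos"])
f=lambda u,v,z:ray_z("wrist",130+u/2,v/2,z)
c=dict(fl=f(226,460,.01),fr=f(435,462,.01),rl=f(212,8,.01),rr=f(449,8,.01),blank=f(345,337,.072),stop=f(347,97,.0405),
 mouthL=f(316,281,.03),mouthR=f(377,281,.03),chfL=f(316,428,.03),chfR=f(377,428,.03),tabL=f(45,85,.112),tabnear=f(75,118,.112),tabfar=f(78,57,.112),clevis=f(246,75,.071),clevis2=f(246,157,.071))
for k,v in c.items():print(k,v,"tool cm",100*(R.T@(v-p)))
E
```

```text
fl [ 0.4078 -0.3296  0.01  ] tool cm [-1.3513 -6.8695 22.2558]
fr [ 0.4915 -0.3743  0.01  ] tool cm [-1.4436  2.6286 22.254 ]
rl [ 0.4954 -0.169   0.01  ] tool cm [16.9392 -6.5249 22.2548]
rr [ 0.5785 -0.2122  0.01  ] tool cm [16.9548  2.8367 22.253 ]
blank [ 0.4861 -0.3025  0.072 ] tool cm [ 4.674  -1.1787 16.0544]
stop [ 0.5261 -0.2269  0.0405] tool cm [13.225  -1.1287 19.2039]
mouthL [ 0.4832 -0.2796  0.03  ] tool cm [ 6.5711 -2.4911 20.2545]
mouthR [ 0.5052 -0.291   0.03  ] tool cm [ 6.5725 -0.0099 20.2541]
chfL [ 0.4541 -0.3328  0.03  ] tool cm [ 0.5059 -2.6088 20.2549]
chfR [ 0.4772 -0.3448  0.03  ] tool cm [ 0.5063 -0.0103 20.2544]
tabL [ 0.4452 -0.1955  0.112 ] tool cm [12.2668 -9.7563 12.0556]
tabnear [ 0.4481 -0.2069  0.112 ] tool cm [11.3843 -8.97   12.0555]
tabfar [ 0.4578 -0.1937  0.112 ] tool cm [13.0144 -8.7188 12.0554]
clevis [ 0.4974 -0.2104  0.071 ] tool cm [13.3651 -4.4318 16.1546]
clevis2 [ 0.4846 -0.2326  0.071 ] tool cm [10.7953 -4.544  16.1547]
```

Call:
move_arm(
  motion=[
    {"x": 1, "y": -1.25, "z": 0, "yaw": 0.015},
    {"x": 0, "y": 0, "z": 5, "yaw": 0},
    {"x": 0, "y": 0, "z": 5, "yaw": 0},
    {"x": 0, "y": 0, "z": 4, "yaw": 0},
    {"x": 0, "y": 0, "z": 2.4, "yaw": 0},
    {"x": 0, "y": 0, "z": 0, "yaw": 0},
    {"x": 0, "y": 0, "z": 0, "yaw": 0},
  ],
)

```text
t: 3.95
tool_pos: [0.4691, -0.3342, 0.0701]
orientation: [[0.475, 0.88, 0.001], [0.88, -0.475, -0.001], [-0.0, 0.001, -1.0]]
wrist_force: [-0.0, -0.2, 0.2]
opening: 0.0004
grasp_force: 0.0
```

```bash
python3 - <<'E'
from h import *
s=r.sense();print(s["t"],s["tool_pos"],s["wrist_force"])
m=vision.camera_model("wrist")
im,d=vision.read_camera("wrist");save(im,"w4.png")
R=np.array(s["orientation"]);p=np.array(s["tool_pos"])
for q,z in (("blank_head",.072),("stop_face",.0405),("v_mouth",.03)):
  for l in finder.spot_point("wrist",q)[:2]: print(q,l["p"],l["uv"],100*(R.T@(ray_z("wrist",*l["uv"],z,m)-p)))
E
```

```text
3.95 [ 0.46907098 -0.33421049  0.07011133] [-0.03708346 -0.1726548   0.18532233]
blank_head 0.97 [318.0, 228.1] [ 3.87199502 -0.03135034 -0.18975634]
blank_head 0.81 [303.1, 468.1] [-6.61764325 -0.67054628 -0.18839971]
v_mouth 0.63 [315.3, 166.3] [ 5.76550694 -0.15611264  4.00965405]
```

View pics/w4.png

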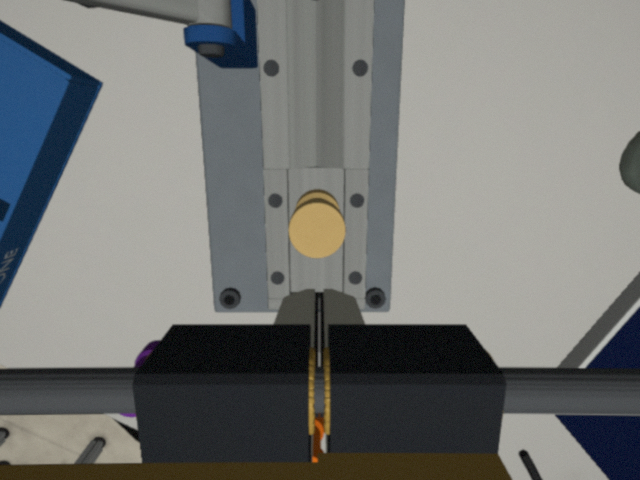

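The blank's head is at (318,228), centred on the tool and 20 mm ahead of the finger face. I'll tip it over now.

Call:
move_arm(
  motion=[
    {"x": 1.6, "y": 0, "z": 0, "yaw": 0},
    {"x": 0.4, "y": 0, "z": 0, "yaw": 0},
    {"x": 0.4, "y": 0, "z": 0, "yaw": 0},
    {"x": 0.4, "y": 0, "z": 0, "yaw": 0},
    {"x": 0.4, "y": 0, "z": 0, "yaw": 0},
    {"x": 0.4, "y": 0, "z": 0, "yaw": 0},
    {"x": 0.4, "y": 0, "z": 0, "yaw": 0},
    {"x": 0, "y": 0, "z": 0, "yaw": 0},
    {"x": 0, "y": 0, "z": 0, "yaw": 0},
  ],
)

```text
t: 5.28
tool_pos: [0.4878, -0.299, 0.0687]
orientation: [[0.475, 0.88, -0.0], [0.88, -0.475, -0.0], [-0.0, 0.0, -1.0]]
wrist_force: [-0.7, 0.4, 0.2]
opening: 0.0006
grasp_force: 0.0
```

```bash
cat > l2.py <<'E'
from h import *
import sys
s=r.sense();print(s["t"],s["tool_pos"],s["wrist_force"])
m=vision.camera_model("wrist")
im,d=vision.read_camera("wrist");save(im,sys.argv[1])
R=np.array(s["orientation"]);p=np.array(s["tool_pos"])
for q,z in (("blank_head",.0405),("blank_middle",.0405),("stop_face",.0405),("v_mouth",.03)):
  for l in finder.spot_point("wrist",q)[:2]: print(q,l["p"],l["uv"],100*(R.T@(ray_z("wrist",*l["uv"],z,m)-p)))
E
python3 l2.py w5.png
```

```text
5.275 [ 0.48776856 -0.29898316  0.06865298] [-0.66526193  0.43258348  0.2265606 ]
blank_head 0.83 [137.8, 472.5] [-9.59055286 -9.24136542  2.81549167]
blank_head 0.63 [316.8, 182.9] [ 5.16636208 -0.08642282  2.81510736]
blank_middle 0.57 [316.0, 233.0] [ 2.97960646 -0.12381744  2.81518663]
```

View pics/w5.png

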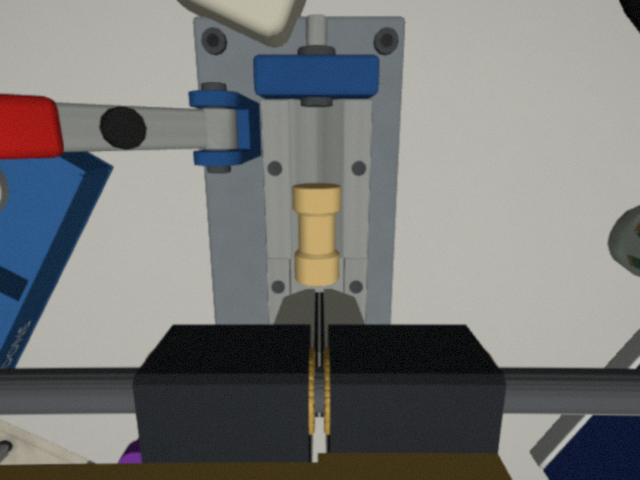

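The blank lies in the V with its head at (317,185), towards the stop at (317,104). I'll back off slightly, lower the tips to about 41 mm and push it along.

Call:
move_arm(
  motion=[
    {"x": -0.4, "y": 0, "z": 0, "yaw": 0},
    {"x": 0, "y": 0, "z": 1.4, "yaw": 0},
    {"x": 0, "y": 0, "z": 0, "yaw": 0},
    {"x": 0.5, "y": 0, "z": 0, "yaw": 0},
    {"x": 0.5, "y": 0, "z": 0, "yaw": 0},
    {"x": 0.5, "y": 0, "z": 0, "yaw": 0},
    {"x": 0.5, "y": 0, "z": 0, "yaw": 0},
    {"x": 0.5, "y": 0, "z": 0, "yaw": 0},
    {"x": 0.5, "y": 0, "z": 0, "yaw": 0},
    {"x": 0, "y": 0, "z": 0, "yaw": 0},
  ],
)

```text
t: 6.78
tool_pos: [0.5003, -0.2757, 0.0547]
orientation: [[0.475, 0.88, 0.0], [0.88, -0.475, 0.0], [0.0, 0.0, -1.0]]
wrist_force: [0.2, -0.5, -0.1]
opening: 0.0008
grasp_force: 0.0
```

Call:
move_arm(
  motion=[
    {"x": 0.1, "y": 0, "z": 0, "yaw": 0},
    {"x": 0.1, "y": 0, "z": 0, "yaw": 0},
    {"x": 0.0, "y": 0, "z": 0, "yaw": 0},
  ],
)

```text
t: 7.15
tool_pos: [0.5011, -0.2744, 0.0547]
orientation: [[0.475, 0.88, 0.0], [0.88, -0.475, -0.0], [-0.0, 0.0, -1.0]]
wrist_force: [-0.6, 0.1, 0.5]
opening: 0.0008
grasp_force: 0.5
```

```bash
python3 l2.py w6.png
```

```text
7.15 [ 0.50106176 -0.27438138  0.05468101] [-0.57591423  0.12697218  0.49369608]
blank_head 0.87 [317.3, 187.0] [ 5.16756271 -0.05966315  1.41787787]
blank_middle 0.66 [317.0, 238.9] [ 3.06391704 -0.07336212  1.41796659]
stop_face 0.97 [313.0, 179.1] [ 5.4756872  -0.22765157  1.41785495]
stop_face 0.37 [314.9, 186.2] [ 5.19889322 -0.15394818  1.41787103]
v_mouth 0.73 [315.1, 321.3] [-1.07009014 -0.16699278  2.46813703]
```

View pics/w6.png

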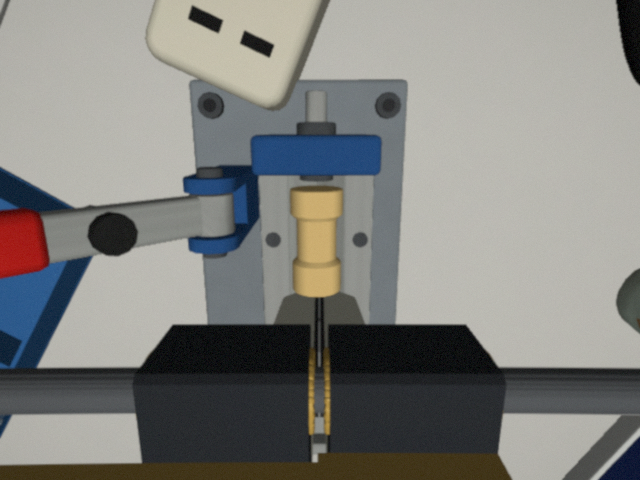

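The blank's head at (317,187) is about 3 mm short of the stop at (317,180). I'll creep it in the rest of the way.

Call:
move_arm(
  motion=[
    {"x": 0.1, "y": 0, "z": 0, "yaw": 0},
    {"x": 0.1, "y": 0, "z": 0, "yaw": 0},
    {"x": 0.0, "y": 0, "z": 0, "yaw": 0},
  ],
)

```text
t: 7.78
tool_pos: [0.5021, -0.2725, 0.0547]
orientation: [[0.475, 0.88, 0.0], [0.88, -0.475, 0.0], [0.0, 0.0, -1.0]]
wrist_force: [-0.0, -1.1, 0.6]
opening: 0.0001
grasp_force: 0.6
```

Call:
move_arm(
  motion=[
    {"x": 0.1, "y": 0, "z": 0, "yaw": 0},
    {"x": 0.0, "y": 0, "z": 0, "yaw": 0},
  ],
)

```text
t: 8.02
tool_pos: [0.5025, -0.2716, 0.0547]
orientation: [[0.475, 0.88, 0.0], [0.88, -0.475, -0.0], [0.0, 0.0, -1.0]]
wrist_force: [-0.1, -1.6, 2.2]
opening: 0.0008
grasp_force: 0.6
```

Call:
move_arm(
  motion=[
    {"x": 0.05, "y": 0, "z": 0, "yaw": 0},
    {"x": 0.0, "y": 0, "z": 0, "yaw": 0},
  ],
)

```text
t: 8.28
tool_pos: [0.5027, -0.2714, 0.0547]
orientation: [[0.475, 0.88, -0.0], [0.88, -0.475, -0.0], [-0.0, 0.0, -1.0]]
wrist_force: [-1.8, -3.9, 0.9]
opening: 0.0003
grasp_force: 2.4
```

Call:
move_arm(
  motion=[
    {"x": 0.05, "y": 0, "z": 0, "yaw": 0},
    {"x": 0.0, "y": 0, "z": 0, "yaw": 0},
  ],
)

```text
t: 8.52
tool_pos: [0.5027, -0.2714, 0.0547]
orientation: [[0.475, 0.88, -0.001], [0.88, -0.475, -0.001], [-0.001, 0.0, -1.0]]
wrist_force: [-4.3, -7.9, 1.4]
opening: 0.0003
grasp_force: 4.3
```

```bash
python3 l2.py w7.png; python3 -c "
import cv2;im=cv2.imread('pics/w7.png');cv2.imwrite('pics/w7c.png',cv2.resize(im[130:330,0:400],(800,400)))"
```

```text
8.525 [ 0.50268421 -0.27136531  0.0546834 ] [-4.30027666 -7.88960815  1.4387871 ]
blank_head 0.98 [316.8, 185.4] [ 5.23044909 -0.07891147  1.41160675]
blank_middle 0.84 [317.7, 238.9] [ 3.06419977 -0.04470365  1.41439601]
stop_face 0.66 [311.1, 186.7] [ 5.17951691 -0.30294184  1.4116636 ]
v_mouth 0.57 [316.9, 329.4] [-1.4747357  -0.08540756  2.47023684]
v_mouth 0.17 [315.9, 189.0] [ 4.95271485 -0.12081484  2.46196344]
```

View pics/w7c.png

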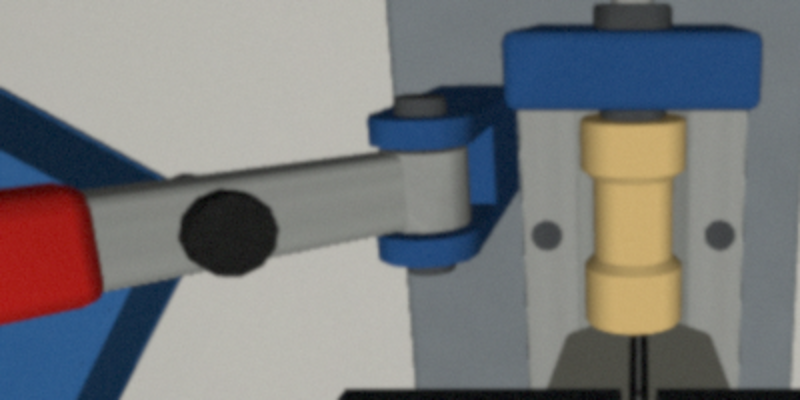

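The blank is home: its head is against the stop button at crop (632,115), and a 9 N push no longer moves it. I'll back off, rise, and go to the outer side of the tab.

Call:
move_arm(
  motion=[
    {"x": -1, "y": 0, "z": 0, "yaw": 0},
    {"x": 0, "y": 0, "z": -5, "yaw": 0},
    {"x": 0, "y": 0, "z": -5, "yaw": 0},
    {"x": 2, "y": -4.2, "z": 0, "yaw": 0},
    {"x": 2, "y": -4.2, "z": 0, "yaw": 0},
    {"x": 1, "y": -4.2, "z": 0, "yaw": 0},
    {"x": 0, "y": 0, "z": 0, "yaw": 0},
    {"x": 0, "y": 0, "z": 0, "yaw": 0},
  ],
)

```text
t: 9.78
tool_pos: [0.4114, -0.176, 0.1549]
orientation: [[0.475, 0.88, 0.001], [0.88, -0.475, -0.0], [0.0, 0.001, -1.0]]
wrist_force: [-0.3, -0.0, -0.2]
opening: 0.0004
grasp_force: 0.0
```

```bash
python3 - <<'E'
from h import *
s=r.sense();print(s["t"],s["tool_pos"])
R=np.array(s["orientation"]);p=np.array(s["tool_pos"])
for c in ("side","top"):
 m=vision.camera_model(c);vision.read_camera(c)
 for q,z in (("hold_down_tab",.1115),("blank_head",.0405),("blank_middle",.0405)):
  for l in finder.spot_point(c,q)[:2]: print(c,q,l["p"],l["uv"],100*(R.T@(ray_z(c,*l["uv"],z,m)-p)))
E
```

```text
9.775 [ 0.41139732 -0.1760292   0.15488362]
side hold_down_tab 0.71 [249.9, 231.2] [0.31621276 4.12463186 4.34124374]
side hold_down_tab 0.59 [274.0, 235.1] [-3.12417018  6.70789479  4.34190182]
side blank_head 0.76 [285.4, 227.3] [ 0.82270227 12.072804   11.44676404]
side blank_head 0.73 [363.8, 303.4] [-20.56410335  11.82716546  11.43986227]
side blank_middle 0.78 [311.3, 324.3] [-17.45366124   2.44678457  11.43451754]
side blank_middle 0.5 [291.8, 234.6] [-1.24621531 11.89319628 11.44599131]
top blank_head 0.54 [338.4, 317.3] [-15.95295987   3.26199341  11.43553984]
top blank_head 0.5 [377.2, 294.1] [-20.98214853  11.12393527  11.43925647]
top blank_middle 0.75 [409.8, 274.1] [-25.20484137  17.87560866  11.44247857]
top blank_middle 0.73 [291.3, 247.3] [-0.6888745  11.79758292 11.44610239]
```

Call:
move_arm(
  motion=[
    {"x": 0, "y": 0, "z": 4.6, "yaw": 0},
    {"x": 0, "y": 0, "z": 0, "yaw": 0},
    {"x": 0, "y": 1.4, "z": 0, "yaw": 0},
    {"x": 0, "y": 0.6, "z": 0, "yaw": 0},
    {"x": 0, "y": 0.6, "z": 0, "yaw": 0},
    {"x": 0, "y": 0.6, "z": 0, "yaw": 0},
    {"x": 0, "y": 0.6, "z": 0, "yaw": 0},
  ],
)

```text
t: 11.05
tool_pos: [0.4454, -0.1942, 0.1103]
orientation: [[0.475, 0.88, 0.002], [0.88, -0.475, -0.001], [0.0, 0.002, -1.0]]
wrist_force: [-0.9, 0.7, 1.2]
opening: 0.0006
grasp_force: 0.5
```

Call:
move_arm(
  motion=[
    {"x": 0, "y": 0.6, "z": 0, "yaw": 0},
    {"x": 0, "y": 0.6, "z": 0, "yaw": 0},
    {"x": 0, "y": 0.6, "z": 0, "yaw": 0},
    {"x": 0, "y": 0.6, "z": 0, "yaw": 0},
    {"x": 0, "y": 0.6, "z": 0, "yaw": 0},
    {"x": 0, "y": 0.6, "z": 0, "yaw": 0},
    {"x": 0, "y": 0.6, "z": 0, "yaw": 0},
    {"x": 0, "y": 0, "z": 0, "yaw": 0},
  ],
)

```text
t: 12.05
tool_pos: [0.4818, -0.2139, 0.1085]
orientation: [[0.475, 0.88, -0.0], [0.88, -0.475, 0.0], [-0.0, -0.0, -1.0]]
wrist_force: [0.0, -0.2, -0.4]
opening: 0.0002
grasp_force: 0.0
```

```bash
cat > l3.py <<'E'
from h import *
s=r.sense();print(s["t"],s["tool_pos"])
R=np.array(s["orientation"]);o=np.array([.5027,-.2714,0])+.0045*R[:,0];o[2]=0
F=np.c_[R[:,0],-R[:,1],[0,0,1]]
for c in ("side","top"):
 m=vision.camera_model(c);im,d=vision.read_camera(c)
 for q,z in (("hold_down_tab",.062),("hold_down_pad",.051),("blank_head",.0405),("blank_middle",.0405)):
  for l in finder.spot_point(c,q)[:3]:
   u,v=l["uv"];w=px2w(c,u,v,d[int(v),int(u)],m); print(c,q,l["p"],l["uv"],"fixture@z",(1e3*F.T@(ray_z(c,u,v,z,m)-o)).round(1),"depth",(1e3*F.T@(w-o)).round(1))
E
python3 l3.py
```

```text
12.05 [ 0.48176226 -0.21388429  0.10854296]
side hold_down_tab 0.49 [282.2, 205.5] fixture@z [ 74.4 -14.1  62. ] depth [ -1.1  39.3 185.3]
side hold_down_pad 0.49 [280.8, 216.8] fixture@z [62.6  0.1 51. ] depth [ 28.2  24.  109. ]
side hold_down_pad 0.38 [196.9, 221.4] fixture@z [160.8 123.9  51. ] depth [198.4 108.8  -2.9]
side hold_down_pad 0.32 [302.3, 240.3] fixture@z [-4.6  4.8 51. ] depth [ 1.4  0.1 39.5]
side blank_head 0.64 [360.0, 305.8] fixture@z [-168.5   15.4   40.5] depth [-168.2   15.1   39.7]
side blank_head 0.6 [314.5, 318.1] fixture@z [-133.4   89.3   40.5] depth [-133.4   89.4   40.7]
side blank_head 0.51 [284.1, 227.2] fixture@z [46.1  6.5 40.5] depth [44.1  8.  44.1]
side blank_middle 0.67 [291.4, 232.2] fixture@z [28.3  3.7 40.5] depth [25.1  6.  46.2]
side blank_middle 0.65 [315.5, 324.0] fixture@z [-142.8   95.4   40.5] depth [-141.2   94.1   36.2]
side blank_middle 0.62 [366.5, 310.3] fixture@z [-182.2   13.1   40.5] depth [-182.    12.8   39.7]
top blank_head 0.57 [374.4, 290.1] fixture@z [-164.9    9.5   40.5] depth [-164.9    9.6   41.4]
top blank_head 0.41 [339.5, 317.0] fixture@z [-125.2   91.4   40.5] depth [-125.2   91.4   40.7]
top blank_middle 0.66 [376.0, 291.3] fixture@z [-169.    10.3   40.5] depth [-169.1   10.1   38.9]
top blank_middle 0.5 [338.7, 319.5] fixture@z [-126.    96.7   40.5] depth [-126.    96.7   41.3]
```

Call:
move_arm(
  motion=[
    {"x": 0, "y": 0.5, "z": 0, "yaw": 0},
    {"x": 0, "y": 0.5, "z": 0, "yaw": 0},
    {"x": 0, "y": 0, "z": 0, "yaw": 0},
    {"x": 0, "y": 0, "z": 0, "yaw": 0},
    {"x": 0, "y": 0, "z": 0, "yaw": 0},
    {"x": 0, "y": 0, "z": 0, "yaw": 0},
    {"x": 0, "y": 0, "z": 0, "yaw": 0},
    {"x": 0, "y": 0, "z": 0, "yaw": 0},
    {"x": 0, "y": 0, "z": 0, "yaw": 0},
    {"x": 0, "y": 0, "z": 0, "yaw": 0},
  ],
)

```text
t: 13.8
tool_pos: [0.4903, -0.2185, 0.1087]
orientation: [[0.475, 0.88, 0.0], [0.88, -0.475, 0.0], [0.0, 0.0, -1.0]]
wrist_force: [1.2, -0.5, -0.4]
opening: 0.0004
grasp_force: 0.0
```

Call:
move_arm(
  motion=[
    {"x": 0, "y": -4, "z": 0, "yaw": 0},
    {"x": 0, "y": 0, "z": -5, "yaw": 0},
    {"x": -5, "y": 0, "z": -5, "yaw": 0},
    {"x": -5, "y": 2, "z": 0, "yaw": 0},
    {"x": -4, "y": 4, "z": 0, "yaw": 0},
    {"x": 0, "y": 0, "z": 0, "yaw": 0},
    {"x": 0, "y": 0, "z": 0, "yaw": 0},
    {"x": 0, "y": 0, "z": 0, "yaw": 0},
    {"x": 0, "y": 0, "z": 0, "yaw": 0},
    {"x": 0, "y": 0, "z": 0, "yaw": 0},
  ],
)

```text
t: 15.05
tool_pos: [0.4442, -0.3456, 0.2031]
orientation: [[0.474, 0.88, 0.0], [0.88, -0.474, -0.0], [-0.0, 0.0, -1.0]]
wrist_force: [-0.8, 0.7, -0.6]
opening: 0.0005
grasp_force: 0.0
```

```bash
sed -i 's/("side","top")/("wrist","side")/' l3.py; python3 l3.py
```

```text
15.05 [ 0.4442261  -0.34558743  0.20312899]
wrist hold_down_tab 0.68 [395.5, 29.0] fixture@z [ 37.  -32.1  62. ] depth [ 36.  -31.4  66.4]
wrist hold_down_pad 0.7 [344.1, 31.1] fixture@z [38.1 -0.4 51. ] depth [34.1  0.6 70.7]
wrist blank_head 0.94 [220.7, 270.6] fixture@z [-129.9   92.8   40.5] depth [-129.3   92.4   42.4]
wrist blank_head 0.64 [331.0, 318.9] fixture@z [-171.     6.2   40.5] depth [-88.4  11.9 218.9]
wrist blank_middle 0.74 [227.3, 260.7] fixture@z [-121.8   87.2   40.5] depth [-121.1   86.7   42.7]
wrist blank_middle 0.67 [343.1, 51.2] fixture@z [27.9 -0.5 40.5] depth [26.4 -0.1 49.6]
wrist blank_middle 0.5 [331.9, 308.6] fixture@z [-162.1    5.5   40.5] depth [-88.8  11.3 209. ]
side hold_down_tab 0.46 [374.4, 209.4] fixture@z [ -48.7 -136.1   62. ] depth [ -32.  -155.8   27.2]
side hold_down_tab 0.4 [291.3, 231.9] fixture@z [17.1 12.  62. ] depth [-487.9  383.5  980.8]
side hold_down_pad 0.63 [289.0, 223.7] fixture@z [40.1 -1.2 51. ] depth [-110.3  108.3  315.8]
side blank_head 0.7 [364.4, 302.8] fixture@z [-169.4    5.8   40.5] depth [-168.9    5.2   39.1]
side blank_head 0.68 [314.9, 316.9] fixture@z [-132.1   87.4   40.5] depth [-131.6   86.9   39.1]
side blank_middle 0.6 [366.3, 310.4] fixture@z [-182.1   13.6   40.5] depth [-181.7   13.    39.1]
side blank_middle 0.59 [291.2, 234.2] fixture@z [25.1  6.8 40.5] depth [-106.4  103.4  281.5]
side blank_middle 0.57 [310.1, 324.0] fixture@z [-136.6  102.3   40.5] depth [-136.5  102.2   40.1]
```

```bash
python3 - <<'E'
from h import *
s=r.sense();R=np.array(s["orientation"]);o=np.array([.5027,-.2714,0])+.0045*R[:,0];o[2]=0
F=np.c_[R[:,0],-R[:,1],[0,0,1]]
m=vision.camera_model("wrist");im,d=vision.read_camera("wrist")
def probe(x,y,z):
  u,v=w2px("wrist",o+F@(np.array([x,y,z])/1e3),m);i,j=int(round(v)),int(round(u))
  if not(0<=i<480 and 0<=j<640):return "out"
  return (1e3*F.T@(px2w("wrist",u,v,d[i,j],m)-o)).round(1),im[i,j]
print("bar");[print(y,*probe(36,y,66)) for y in (25,15,5,-5,-15,-25,-30)]
print("blank");[print(x,*probe(x,0,51)) for x in (-6,-2,0,2,4,6,10,26)]
E
```

```text
bar
25 [36.  25.  66.2] [135 135 131]
15 [35.9 15.  66.5] [130 132 128]
5 [35.2  5.2 70. ] [64 65 67]
-5 [35.9 -5.  66.5] [114 113 110]
-15 [ 35.7 -14.9  67.2] [174  33  30]
-25 [ 35.8 -24.9  67. ] [207  45  38]
-30 [ 35.4 -29.5  69. ] [205  46  40]
blank
-6 [-4.6 -1.2 28.9] [113 115 111]
-2 [-0.2 -1.2 28.2] [115 116 111]
0 [ 1.9 -1.2 28.6] [114 115 111]
2 [ 4.1 -1.2 28.2] [113 114 111]
4 [ 4.8 -0.4 42.5] [93 78 51]
6 [ 6.  -0.  50.9] [194 166 106]
10 [10.1 -0.  50.2] [195 165 106]
26 [26.3 -0.1 49.1] [193 164 105]
```

The bar is level at about 66 mm, so the pad is resting on the blank. The foot edge is still at about x = 3–4 mm, so the blank hasn't moved from home. I'll hand the job in.

```bash
python3 -c "
from workcell import r
print(r.sign_off())"
```

```text
the job is handed in; nothing more can be done
None
```

I tipped the blank into the V, pushed it home against the stop, closed the hold-down with its pad resting on the blank, and handed the job in at about 15 s, with no bystander touched on purpose and none checked afterwards.

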